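# Tip the sorting tray into the tub and snap the lid on

## Robot

A 6-joint arm with a two-finger parallel gripper is mounted at the origin on a cart in front of the work surface, level with it; the furniture and walls round the work are solid. World frame = base frame: x ahead of the robot, y to its left, z up, the work surface at z = 0. Lengths are in mm, angles in rad, forces in N, time in s.
With the tool pointing down it reaches from about 350 to 875 mm from the base axis. Payload 4.2 kg.
Tool frame: the origin (TCP) lies at the very end of the fingers, on their centre line; the grasp point (between the pads) lies 19 mm behind it; z points along the fingers, y is the direction in which the jaws open and shut (so a half turn about z gives the same grasp; the last joint's range is limited). The gripper opens to 85 mm and grips with 20 to 120 N. Pads are 22 mm wide; open, the fingers measure 114 mm over their backs; the gripper's body (76 mm by 85 mm) begins 54 mm behind the grasp point. The pads swing forward as they close: fully open they stand 13 mm farther back than shut.
Start: joints at [1.436, 0.385, 0.008, 0, -1.194, -0.259], TCP at [239.779, 577.153, 231.312] pointing down, gripper open.
Joint ranges: [-3.14, 3.14], [-1.21, 2.06], [-1.07, 1.41], [-3.16, 2.05], [-2.99, -0.16], [-3.1, 3.1]. Speed limits (rad/s): [2.79, 2.79, 3.14, 3.14, 3.14, 3.14].

## Interface

Orientations are given as a unit quaternion [x, y, z, w].
In Python, from bench import arm, optics, job gives the robot as it stands.
- The arm moves only by the tool send_rows, never from a script. Its argument "steps" is a list that holds one entry, the list of rows, each a list of 5 numbers: the shift along the tool's x, y, z in cm, then the turn about the tool's z in rad, then the opening, from 0 (shut) to 1 (fully open). A call has 1 to 10 rows; each row shifts and turns the pose as measured when the row begins, along the tool's axes as they then stand; what a row does not reach is not made up. A row lasts 1/12 s, in which the tool goes at most 41.7 mm and 7.16 degrees, less where a joint would pass 70% of its speed; a pose out of reach is approached as far as the arm can. A call with a gripper value outside its range is refused whole. The fingers move at their own pace and stop on an object; the grip force is fixed at half the most. Time passes only in rows, so rows that do not move let the fingers close. It gives the time, the measured TCP pose, the force and the opening at its end, in the units of the state.
- arm.read_state(): the state, without advancing time (a new reading comes with each control period).
- optics.get_image(name): name is "scene" or "top" or "wrist"; returns (picture, depth): 384x512x3 uint8, blue, green, red; 384x512 float32, mm along the optical axis (not along the pixel's ray), 0 where there is no reading.
- optics.get_calibration(name): a dict with "K" (3x3 intrinsics, pixels), "k1" (the pictures are not rectified: a ray, as slopes to the right and down, at radius r is drawn at 1 + k1 r^2 times it, then the intrinsics apply), "rvec" (rotation vector, rad) and "tvec" (3), from world to camera coordinates, as OpenCV has them; the wrist camera has in their place "hand_eye" (4x4, takes a point from camera to tool coordinates, whose origin is the TCP and whose axes are the flange's). Camera axes: x right, y down, z forward; pixel columns grow to the right and rows downward; lengths in mm; the calibration is good to about 2 mm. A picture is of the moment at which its call begins: read the wrist's pose just before it. get_calibration takes no time and is no camera call.
- job.job_done(): hands the job in, once; it reports no verdict.
The state is a dict: "clock": time; "joints": joint angles; "joint_vel": joint speeds; "joint_efforts": joint torques, N m; "position": TCP position; "ee_rot": TCP orientation; "contact_force": force on the tool from outside, world axes, zero at the start; "wrist_torque": the same for the moment, N m; "gripper_width": finger opening in mm.
Only numpy, scipy, OpenCV 4.12 (cv2) and the standard library are available. Lean on these libraries where they do the work, as an engineer would, in place of code of your own. Each camera call takes 0.05 s, during which the arm holds its last target. There are 200 camera calls.

## Task

Set the open tub in front of the tipping tray and empty the tray into it: raise the tray by its rear bar until all four sample vials have slid off into the tub, without touching the vials with the gripper. Then let the tray back down level, and press the lid onto the tub until it snaps fully home and sits level, with the tub standing flat on the worktop. Leave the flask and bottles standing round about where they are.

Things in the scene. Friction and masses are not known exactly. Their poses are not given: they have to be found in the camera images.
- stand: Aluminium stand of the tipping tray, fixed, 217 x 190 mm. Origin on the worktop right under the hinge; the tray spills to -y, its rear is at +y. Hinge along x, 73 mm up; uprights at x = +-100 mm, 88 mm high. Two foot rails (22 mm high, x = +-50 mm) end in rubber stops at y = -24 mm: a tub whose long side touches both is placed to catch.
- catch_spot (a point): Point on the worktop where the centre of the tub's underside belongs while it catches (stand frame (0, -83, 0) mm), axes parallel to the stand's, either way round; good to about 10 mm. The level tray is clear of the space above this tub; tipped, its lip swings out over the tub, above the rim.
- tray (a joint): Tilt of the steel sorting tray about the stand's hinge: 0 level (on its stop; it falls back by itself when let go), at most 1.1 rad. Floor 126 mm wide inside, 180 mm long, 143 mm above the worktop when level, walls 36 mm high. The front 28 mm rises 8 mm to the lip, so the vials stay until the tray is steeply tipped; all slide off by about 1.0 rad.
- tray_bar (a point): Middle of the round bar at the tray's rear, 10 mm thick, 104 mm long, parallel to the hinge, a rod at each end, 40 mm clear behind the rear wall. Level: stand frame (0, 220, 149) mm. It moves on a circle of 233 mm radius round the hinge; at 1.05 rad it is at about (0, 43, 302) mm.
- tub: Loose open white plastic tub, 140 (x) x 115 (y) x 100 mm high, walls 4 mm, 0.3 kg, with a rim flange 12 mm high that stands out 5 mm all round (150 x 125 mm; the rim is 9 mm thick from inside of wall to outside of flange). Origin at the centre of its underside, z up.
- lid: Loose grey press-on lid, 162 (x) x 137 (y) mm, flared lower edge up to 8 mm more a side, 0.14 kg. Origin: centre of the underside of its top plate, 27 mm above the skirt's lower edge; z up. Fits either way round, x along the tub's x, 3 mm clear a side. Laid on, it rests on two spring catches about 20 mm high; some 10 N from above snaps it down: origin 100 mm over the tub's underside.
- lid_grip (a point): Centre of the top of the lid's grip block, 38 mm above the lid's origin. The block is 20 mm wide along the lid's x, 62 mm long along its y and stands 34 mm above the lid plate (4 mm thick).
- vial_a_mid (a point): Middle of a white sample vial with black screw cap, 26 mm thick, 64 mm long, 30 g, one of four alike lying loose in the tray.
- vial_a: The same vial; origin at the centre of its bottom face, z along it to the cap.
- vial_b_mid (a point): Middle of a white sample vial with black screw cap, 26 mm thick, 64 mm long, 30 g, one of four alike lying loose in the tray.
- vial_b: The same vial; origin at the centre of its bottom face, z along it to the cap.
- vial_c_mid (a point): Middle of a white sample vial with black screw cap, 26 mm thick, 64 mm long, 30 g, one of four alike lying loose in the tray.
- vial_c: The same vial; origin at the centre of its bottom face, z along it to the cap.
- vial_d_mid (a point): Middle of a white sample vial with black screw cap, 26 mm thick, 64 mm long, 30 g, one of four alike lying loose in the tray.
- vial_d: The same vial; origin at the centre of its bottom face, z along it to the cap.
- flask: Bystander, to be left alone: conical glass flask, 66 mm wide, 94 mm high, right of and behind the work. Origin at the centre of its underside.
- wash_bottle: Bystander, to be left alone: squeeze wash bottle with bent spout, 62 x 89 x 196 mm high, behind the tray. Origin at the centre of its underside.
- bottle_left: Bystander, to be left alone: reagent bottle, 46 mm wide, 88 mm high, at the left. Origin at the centre of its underside.
- bottle_right: Bystander, to be left alone: reagent bottle, 46 mm wide, 87 mm high, at the right. Origin at the centre of its underside.
Things that resemble listed ones, but are neither listed nor needed, are in the scene too. What is shaped like the lid but black is not meant.

How it is judged:
By the outcome, as a careful person would: the job done as asked, in the order asked, and still so for the second after the job is handed in, with the robot touching nothing.
It also fails if it takes over 72 s, if anything falls off the work surface, if the arm or the gripper's body presses on something with over 40 N, if the wrist force passes 120 N, or if a joint passes its speed limit or range.

## Working session

There is one attempt and no reset: what is moved stays moved. The work goes in short steps, Python scripts to look and compute and a tool call to move; the robot and the scene stay as the last step left them, time stands still between calls to the robot, and variables do not carry over. Pictures are saved under pics/ and viewed, about 8 in all and at most 12, crops included, and the job is handed in when it is done.

Besides the shell and the picture viewer there is one more tool, called after "Request:" as name([rows], argument=value, ...), one row to a line, values as JSON. send_rows: Moves the arm, as the interface text tells. Its arguments: {"type":"object","properties":{"steps":{"type":"array","items":{"type":"array","items":{"type":"array","items":{"type":"number"}}}}},"required":["steps"]}

```bash
ls; mkdir -p pics; cat > h.py <<'E'
import numpy as np, cv2
from scipy.spatial.transform import Rotation as R
from bench import arm, optics, job
def cloud(name):
    st=arm.read_state(); im,d=optics.get_image(name); c=optics.get_calibration(name)
    K=np.array(c["K"],float); k1=c["k1"]
    v,u=np.mgrid[0:d.shape[0],0:d.shape[1]]
    x=(u-K[0,2])/K[0,0]; y=(v-K[1,2])/K[1,1]
    rd=np.hypot(x,y); r=rd.copy()
    for _ in range(20): r=rd/(1+k1*r*r)
    s=np.where(rd>0,r/np.maximum(rd,1e-12),1)
    P=np.stack([x*s*d,y*s*d,d],-1)
    if "hand_eye" in c:
        H=np.array(c["hand_eye"]); T=R.from_quat(st["ee_rot"]).as_matrix()
        P=P@H[:3,:3].T+H[:3,3]; W=P@T.T+np.array(st["position"])
    else:
        Rm=cv2.Rodrigues(np.array(c["rvec"],float))[0]
        W=(P-np.array(c["tvec"],float).ravel())@Rm
    W[d==0]=np.nan
    return im,d,W
def save(name,im,sc=1): cv2.imwrite("pics/"+name,cv2.resize(im,None,fx=sc,fy=sc,interpolation=cv2.INTER_CUBIC))
E
python3 - <<'E'
from h import *
s=arm.read_state(); print({k:np.round(v,3).tolist() for k,v in s.items()})
for n in ("top","scene"):
    im,d,W=cloud(n); np.savez(n,im=im,d=d,W=W); save(n+"1.png",im,1.5)
E
```

```text
pics
{'clock': 0.0, 'joints': [1.436, 0.386, 0.007, -0.001, -1.194, -0.259], 'joint_vel': [0.001, 0.0, -0.001, 0.0, 0.001, 0.0], 'joint_efforts': [-0.001, -39.229, 18.84, 4.186, -0.005, -0.0], 'position': [239.544, 576.627, 230.21], 'ee_rot': [0.981, -0.196, -0.0, 0.001], 'contact_force': [0.172, -0.377, -0.005], 'wrist_torque': [0.003, -0.037, -0.048], 'gripper_width': 85.587}
```

View pics/top1.png

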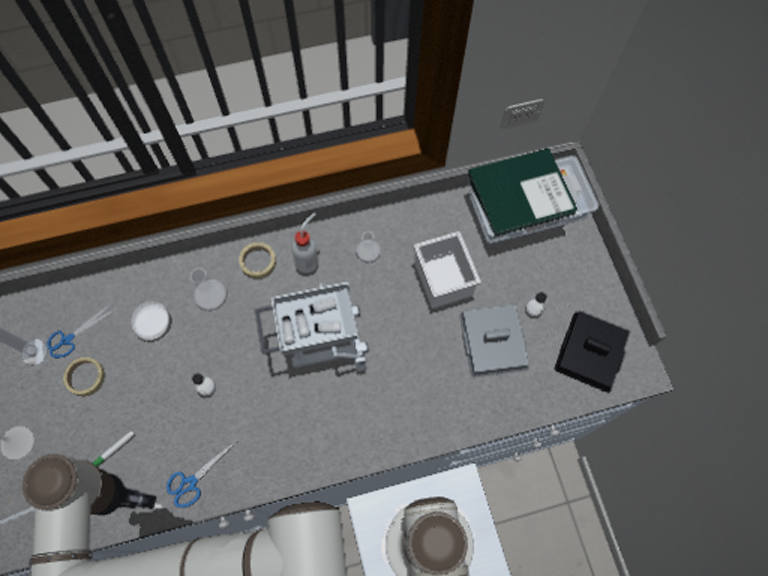

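View pics/scene1.png

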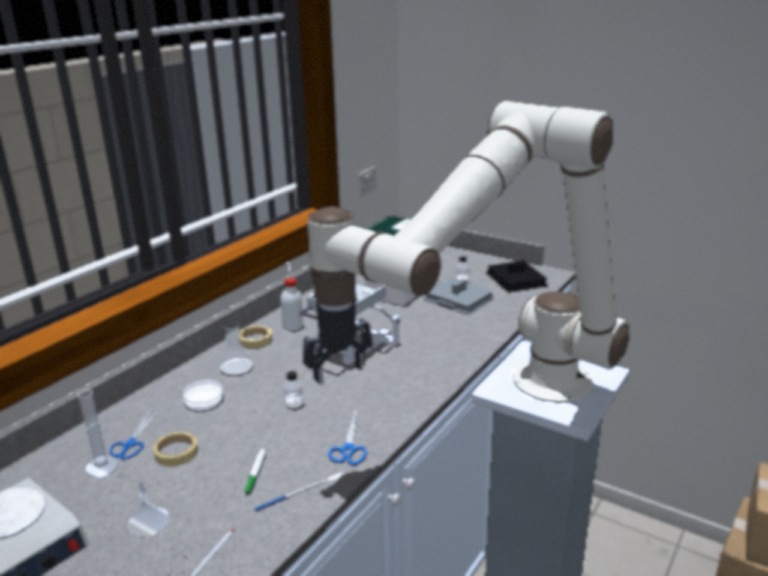

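The top view shows the tray at (312,322), the white open tub at (447,270), the grey lid at (495,338), and a black lid-like decoy at (593,350). The bystanders are the wash bottle (305,250), the bottles (203,385) and (537,305), and a round glass flask at either (368,248) or (210,292). The grey lid is the one described. I'll take an enlarged crop to confirm it and to see which way the stand faces.

```bash
python3 - <<'E'
from h import *
z=np.load("top.npz"); im,W=z["im"],z["W"]
c=im[140:270,160:430]; save("crop1.png",c,2.9)
for n,(u,v) in dict(tub=(447,270),lidgrip=(497,335),tray=(312,320),bottleL=(203,385),bottleR=(537,305),wash=(303,240),fl1=(368,248),fl2=(210,292)).items():
    print(n,np.round(W[int(v/1.5),int(u/1.5)]))
E
```

```text
tub [ 644. -243.    8.]
lidgrip [ 423. -297.   65.]
tray [552. 134. 140.]
bottleL [488. 425.  64.]
bottleR [ 472. -421.   66.]
wash [757. 109. 151.]
fl1 [740. -50.  56.]
fl2 [722. 368.  62.]
```

View pics/crop1.png

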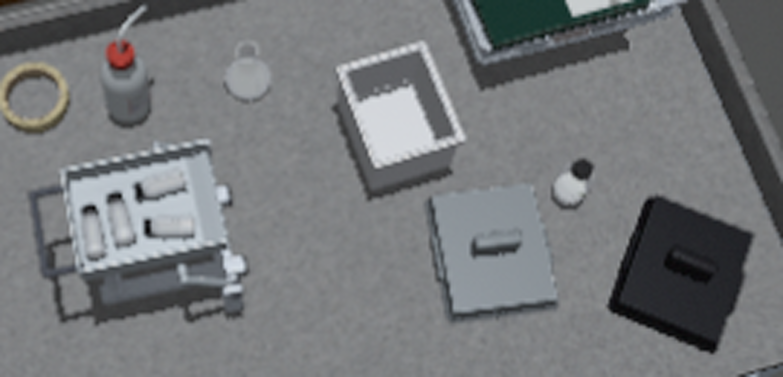

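The crop shows the tray's bar at the left (40,230) and the uprights at the right (225,195) and (233,268), so it spills towards world -y. The grey lid at (497,243) is confirmed, and the black one at (690,262) is the decoy. Next I'll fit the poses.

```bash
cat >> h.py <<'E'
def fit(W,box,zr,clip=1):
    x0,x1,y0,y1=box
    m=(W[...,0]>x0)&(W[...,0]<x1)&(W[...,1]>y0)&(W[...,1]<y1)&(W[...,2]>zr[0])&(W[...,2]<zr[1])
    p=W[m]; r=cv2.minAreaRect(p[:,:2].astype(np.float32))
    b=cv2.boxPoints(r); e1=b[1]-b[0]; e2=b[2]-b[1]
    print(len(p),"c",np.round(r[0],1),"edges",[(round(float(np.hypot(*e)),1),round(float(np.arctan2(e[1],e[0])),3)) for e in (e1,e2)],"z",np.round(np.percentile(p[:,2],[5,50,95]),1))
    return p
E
python3 - <<'E'
from h import *
W=np.load("top.npz")["W"]
print("tubrim"); fit(W,(520,780,-330,-140),(90,115))
print("lidplate"); fit(W,(300,540,-400,-190),(20,45))
print("grip"); fit(W,(300,540,-400,-190),(58,75))
print("traywalls"); fit(W,(420,680,30,260),(165,190))
print("bar"); fit(W,(420,680,215,300),(135,165))
print("uprights");
for b in ((420,520,-20,60),(560,680,-20,60)): fit(W,b,(80,95))
print("bar pts"); m=(W[...,1]>225)&(W[...,1]<330)&(W[...,0]>450)&(W[...,0]<680)&(W[...,2]>100); print(np.round(W[m][::6]))
E
```

```text
tubrim
367 c [ 624.7 -225.1] edges [(128.1, -1.502), (152.8, 0.069)] z [ 91.6  98.9 105.5]
lidplate
1422 c [ 427.9 -298.4] edges [(166.2, -0.108), (151.7, 1.463)] z [24.3 31.9 38. ]
grip
83 c [ 428.4 -299.1] edges [(21.9, -0.162), (61.3, 1.409)] z [59.2 65.2 69.8]
traywalls
523 c [548.3 131.3] edges [(137.1, -0.056), (178.8, 1.515)] z [165.6 170.1 177.7]
bar
161 c [550.  240.4] edges [(126.5, -0.012), (50.8, 1.559)] z [146.1 153.2 158.3]
uprights
29 c [448.9  48. ] edges [(18.8, -0.175), (21.5, 1.396)] z [81.4 87.3 92.5]
3 c [644.2  30.8] edges [(1.2, -1.323), (7.6, 0.248)] z [83.1 86.3 87.3]
bar pts
[[612. 243. 152.]
 [613. 258. 148.]
 [607. 237. 151.]
 [605. 254. 158.]
 [603. 234. 150.]
 [602. 260. 150.]
 [594. 261. 149.]
 [585. 262. 154.]
 [576. 257. 154.]
 [567. 258. 158.]
 [561. 260. 155.]
 [554. 255. 149.]
 [548. 257. 147.]
 [539. 258. 150.]
 [530. 263. 150.]
 [521. 264. 154.]
 [516. 266. 149.]
 [504. 229. 153.]
 [508. 250. 148.]
 [501. 230. 153.]
 [502. 250. 155.]
 [498. 231. 152.]
 [503. 252. 141.]]
```

```bash
cat >> h.py <<'E'
def goto(p,psi,dec=2):
    s=arm.read_state(); q=R.from_quat(s["ee_rot"]).as_matrix(); pos=np.array(s["position"])
    cur=np.arctan2(q[1,0],q[0,0]); th=(cur-psi+np.pi)%(2*np.pi)-np.pi
    d=np.array(p,float)-pos
    tx=d[0]*np.cos(psi)+d[1]*np.sin(psi); ty=d[0]*np.sin(psi)-d[1]*np.cos(psi)
    print("t%.2f pos"%s["clock"],pos.round(1),"psi %.3f tilt %.3f"%(cur,np.arccos(min(1,-q[2,2]))),"w %.1f"%s["gripper_width"],"F",np.round(s["contact_force"],1))
    print(" turn %.3f then x %.2f y %.2f z %.2f cm"%(th,tx/10,ty/10,-d[2]/10)); return s
E
python3 -c "
from h import *
goto((629,-283,290),0.069)
c=optics.get_calibration('wrist');print(c)"
```

```text
t0.10 pos [239.6 576.7 230.3] psi -0.394 tilt 0.002 w 85.3 F [ 0.9 -0.4  0.3]
 turn -0.463 then x 32.92 y 88.45 z -5.97 cm
{'K': array([[308.10765255,   0.        , 260.46792412],
       [  0.        , 308.10765255, 186.08166962],
       [  0.        ,   0.        ,   1.        ]]), 'k1': -0.05240243115753033, 'hand_eye': array([[ 1.75157105e-03, -9.45008637e-01, -3.27040683e-01,
         8.41623425e+01],
       [ 9.99998034e-01,  1.35140368e-03,  1.45082702e-03,
         4.08958485e-01],
       [-9.29080086e-04, -3.27042581e-01,  9.45009146e-01,
        -1.42761675e+02],
       [ 0.00000000e+00,  0.00000000e+00,  0.00000000e+00,
         1.00000000e+00]])}
```

Request:
send_rows([
  [[0, 0, -2, -0.116, 1], [0, 0, -2, -0.116, 1], [0, 0, -1, -0.116, 1], [0, 0, -1, -0.116, 1], [1.37, 3.7, 0, 0, 1], [1.37, 3.7, 0, 0, 1], [1.37, 3.7, 0, 0, 1], [1.37, 3.7, 0, 0, 1], [1.37, 3.7, 0, 0, 1], [1.37, 3.7, 0, 0, 1]],
])

```text
clock: 0.93
position: [341.3, 359.3, 285.7]
ee_rot: [0.999, 0.052, -0.003, 0.008]
contact_force: [1.0, 1.0, -0.8]
gripper_width: 85.6
```

Request:
send_rows([
  [[1.6, 3.7, -0.2, 0, 1], [1.6, 3.7, -0.2, 0, 1], [1.6, 3.7, -0.2, 0, 1], [1.6, 3.7, -0.2, 0, 1], [1.6, 3.7, -0.2, 0, 1], [1.6, 3.7, -0.2, 0, 1], [1.6, 3.7, -0.2, 0, 1], [1.6, 3.7, -0.2, 0, 1], [1.5, 2, 0, 0, 1]],
])

```text
clock: 1.68
position: [516.5, 44.6, 304.6]
ee_rot: [0.999, 0.053, -0.005, 0.008]
contact_force: [-0.2, 1.4, 0.6]
gripper_width: 85.4
```

```bash
python3 - <<'E'
from h import *
goto((629,-283,290),0.069)
im,d,W=cloud("wrist"); np.savez("w1",im=im,d=d,W=W); save("w1.png",im,1.2)
E
```

```text
t1.68 pos [516.5  44.6 304.6] psi 0.106 tilt 0.020 w 85.4 F [-0.2  1.4  0.6]
 turn 0.037 then x 8.96 y 33.46 z 1.46 cm
```

View pics/w1.png

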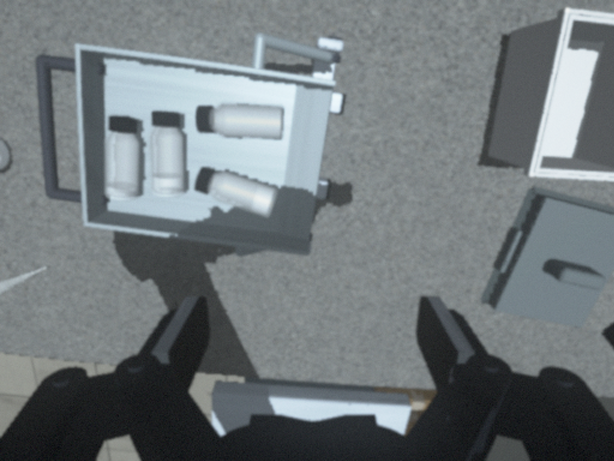

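The wrist view shows the level tray at (80–330, 45–250) with four vials, the bar at (45,125), and the tub and lid at the right. I'll fit from this cloud.

```bash
python3 - <<'E'
from h import *
z=np.load("w1.npz"); W=z["W"]
print("walls"); fit(W,(440,680,20,235),(172,186))
print("bar");p=fit(W,(440,680,247,300),(140,170))
a=np.polyfit(p[:,0],p[:,1],1);print("bar yaw",np.arctan(a[0]), p[:,0].min(),p[:,0].max())
for uv in ((338,45),(336,103),(325,190),(318,100),(308,245),(330,80),(45,60),(52,193)): print(uv,np.round(W[int(uv[1]/1.2),int(uv[0]/1.2)],1))
print("uprights"); fit(W,(420,680,0,55),(82,92))
print("tub"); fit(W,(500,780,-330,-120),(94,108))
E
```

```text
walls
2812 c [547.3 128.9] edges [(135.2, -0.04), (180.5, 1.531)] z [172.9 174.9 176.2]
bar
1507 c [552.9 254.8] edges [(113.5, -0.021), (17.5, 1.55)] z [148.4 153.  154.7]
bar yaw -0.028533116307051066 496.1589404544738 609.5288393311602
(338, 45) [644.1  32.2  88.7]
(336, 103) [nan nan nan]
(325, 190) [493.8  23.2  21. ]
(318, 100) [596.4  45.9 149.2]
(308, 245) [480.9  42.3 162. ]
(330, 80) [617.1  30.7  12.5]
(45, 60) [605.5 251.4 154.5]
(52, 193) [502.7 257.9 153.3]
uprights
314 c [544.9  43. ] edges [(208.2, -0.041), (25.1, 1.53)] z [83.2 87.4 90.2]
tub
2435 c [ 626.1 -207.8] edges [(92.4, -1.504), (150.8, 0.067)] z [ 95.4 100.  101.5]
```

Request:
send_rows([
  [[1.0, 3.7, 0, 0.037, 1], [1.0, 3.7, 0, 0, 1], [1.0, 3.7, 0, 0, 1], [1.0, 3.7, 0.3, 0, 1], [1.0, 3.7, 0.5, 0, 1], [1.0, 3.7, 1, 0, 1], [1.0, 3.7, 1, 0, 1], [1.0, 3.7, 1, 0, 1], [0.5, 2, 1, 0, 1], [0, 0, 0, 0, 1]],
])

```text
clock: 2.57
position: [628.1, -280.4, 251.1]
ee_rot: [0.999, 0.032, -0.009, 0.007]
contact_force: [-1.5, -0.4, -1.6]
gripper_width: 85.5
```

```bash
python3 - <<'E'
from h import *
goto((630,-282,76),0.067)
im,d,W=cloud("wrist"); np.savez("w2",im=im,d=d,W=W)
print("tub"); fit(W,(500,780,-330,-120),(94,108))
E
```

```text
t2.57 pos [ 628.1 -280.4  251.1] psi 0.065 tilt 0.023 w 85.5 F [-1.5 -0.4 -1.6]
 turn -0.002 then x 0.18 y 0.18 z 17.51 cm
tub
5082 c [ 626.4 -226.3] edges [(125.2, -1.513), (150.5, 0.058)] z [ 96.5 100.  101.2]
```

Request:
send_rows([
  [[0.1, 0.05, 3, 0, 0.8], [0.1, 0.05, 3, 0, 0.8], [0.1, 0.05, 3, 0, 0.8], [0.1, 0, 3, 0, 0.8], [0.1, 0, 2.5, 0, 0.8], [0, 0, 2, 0, 0.8], [0, 0, 1, 0, 0.8], [0, 0, 0, 0, 0.8]],
])

```text
clock: 3.28
position: [632.5, -276.6, 76.0]
ee_rot: [0.999, 0.036, -0.005, 0.008]
contact_force: [-0.5, 0.2, -0.3]
gripper_width: 68.2
```

```bash
python3 -c "
from h import *
goto((629.8,-284.2,78),0.058)"
```

```text
t3.28 pos [ 632.5 -276.6   76. ] psi 0.072 tilt 0.019 w 68.2 F [-0.5  0.2 -0.3]
 turn 0.014 then x -0.32 y 0.74 z -0.20 cm
```

Request:
send_rows([
  [[-0.3, 0.75, 0, 0.014, 0.6], [0, 0, 0, 0, 0.3], [0, 0, 0, 0, 0], [0, 0, 0, 0, 0], [0, 0, 0, 0, 0], [0, 0, 0, 0, 0], [0, 0, 0, 0, 0], [0, 0, 0, 0, 0]],
])

```text
clock: 3.95
position: [633.3, -283.9, 84.4]
ee_rot: [1.0, 0.029, 0.001, 0.01]
contact_force: [-0.1, 0.7, -1.0]
gripper_width: 7.0
```

```bash
python3 -c "
from h import *
goto((545.0-3.5-2.4-2,-43.4-58,120),-0.042)"
```

```text
t3.95 pos [ 633.3 -283.9   84.4] psi 0.058 tilt 0.019 w 7.0 F [-0.1  0.7 -1. ]
 turn 0.100 then x -10.38 y -17.83 z -3.56 cm
```

Request:
send_rows([
  [[0, 0, -0.7, 0, 0], [0, 0, -1, 0, 0], [0, 0, -1, 0, 0], [0, 0, 0, 0, 0]],
])

```text
clock: 4.28
position: [632.0, -283.4, 111.5]
ee_rot: [1.0, 0.029, -0.001, 0.009]
contact_force: [0.3, 0.2, -2.0]
gripper_width: 7.3
```

```bash
python3 - <<'E'
from h import *
goto((542,-101.4,100),-0.042)
im,d,W=cloud("wrist"); save("w3.png",im,1); c=optics.get_image("top")[0][140:270,160:430]; save("t3.png",c,1.9)
print(np.nanmedian(W[...,2][100:120,200:330]))
a=cv2.imread("pics/w3.png"); b=cv2.imread("pics/t3.png"); b=cv2.copyMakeBorder(b,0,0,0,max(0,0),0)
w=max(a.shape[1],b.shape[1]); f=lambda i:cv2.copyMakeBorder(i,0,0,0,w-i.shape[1],cv2.BORDER_CONSTANT)
o=np.vstack([f(a),f(b)]); s=min(1,600/o.shape[0]); save("c3.png",o,s)
E
```

```text
t4.28 pos [ 632.  -283.4  111.5] psi 0.058 tilt 0.019 w 7.3 F [ 0.3  0.2 -2. ]
 turn 0.100 then x -9.76 y -17.80 z 1.15 cm
0.7882160144411898
```

View pics/c3.png

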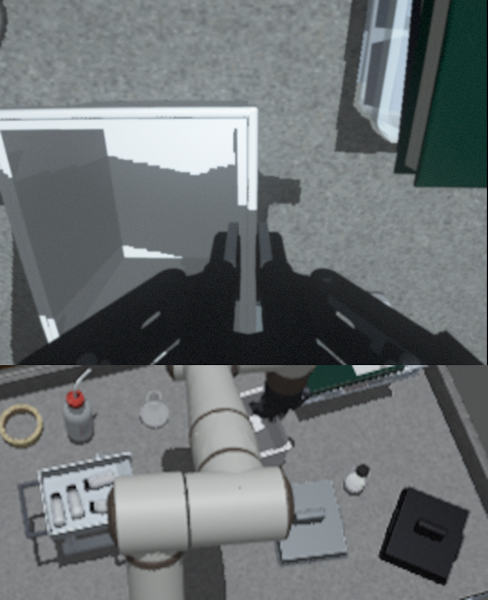

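Request:
send_rows([
  [[0, 0, 0, 0.1, 0], [-1.25, -2.2, 0, 0, 0], [-1.25, -2.2, 0, 0, 0], [-1.25, -2.2, 0, 0, 0], [-1.25, -2.2, 0, 0, 0], [-1.25, -2.2, 0, 0, 0], [-1.25, -2.2, 0, 0, 0], [-1.25, -2.2, 0, 0, 0], [-1, -1.5, 0, 0, 0], [0, 0, 0, 0, 0]],
])

```text
clock: 5.22
position: [534.0, -104.3, 102.1]
ee_rot: [1.0, -0.027, -0.006, 0.008]
contact_force: [-0.9, -1.8, -4.9]
gripper_width: 7.2
```

```bash
python3 - <<'E'
from h import *
goto((542,-101.4,87),-0.042)
im,d,W=cloud("wrist"); np.savez("w4",im=im,d=d,W=W); save("w4.png",im,1)
print("tub"); fit(W,(420,650,-130,25),(119,140))
E
```

```text
t5.22 pos [ 534.  -104.3  102.1] psi -0.054 tilt 0.021 w 7.2 F [-0.9 -1.8 -4.9]
 turn -0.012 then x 0.79 y -0.33 z 1.51 cm
tub
4212 c [536.9 -83.3] edges [(78.2, -1.526), (144.4, 0.045)] z [119.1 120.  139.3]
```

View pics/w4.png

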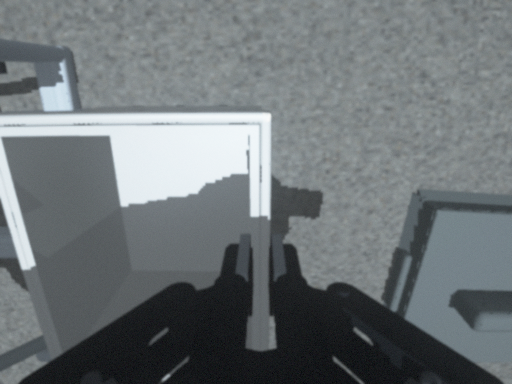

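The wrist view shows the tub in the jaws next to the stand, its right rim at (262,120–340) and the lid at the far right. I'll correct by a few mm, lower it and release.

Request:
send_rows([
  [[0.8, 0, 0, -0.012, 0], [0.1, -0.2, 0.6, 0, 0], [0, -0.1, 0.6, 0, 0], [0, 0, 0.5, 0, 0], [0, 0, 0.2, 0, 0], [0, 0, 0, 0, 0]],
])

```text
clock: 5.77
position: [548.3, -105.5, 83.0]
ee_rot: [1.0, -0.021, -0.004, 0.009]
contact_force: [-1.7, 2.7, 1.9]
gripper_width: 7.2
```

```bash
python3 - <<'E'
from h import *
goto((542,-101.4,84),-0.042)
im,d,W=cloud("wrist"); 
print("tub"); fit(W,(420,650,-130,25),(93,108))
E
```

```text
t5.77 pos [ 548.3 -105.5   83. ] psi -0.042 tilt 0.020 w 7.2 F [-1.7  2.7  1.9]
 turn 0.000 then x -0.65 y -0.38 z -0.10 cm
tub
16579 c [547.6 -53.9] edges [(149.4, -0.037), (138.4, 1.533)] z [ 94.8  99.9 101.2]
```

Request:
send_rows([
  [[-0.6, -0.4, -0.05, 0, 0], [0, -0.1, 0, 0, 0], [0, 0, 0, 0, 0], [0, 0, 0, 0, 0.5], [0, 0, 0, 0, 0.8], [0, 0, 0, 0, 0.8], [0, 0, -2, 0, 0.8], [0, 0, -4, 0, 0.8], [0, 0, -4, 0, 0.8], [0, 0, -4, 0, 0.8]],
])

```text
clock: 6.65
position: [538.2, -98.1, 218.2]
ee_rot: [1.0, -0.022, -0.015, 0.01]
contact_force: [1.4, 0.8, -0.4]
gripper_width: 68.2
```

Request:
send_rows([
  [[0, 0, -4, 0, 0.8], [0, 0, -2, 0, 0.8], [0, 0, 0, 0, 0.8]],
])

```text
clock: 6.9
position: [543.3, -97.3, 291.2]
ee_rot: [1.0, -0.022, -0.006, 0.01]
contact_force: [0.1, -1.2, -0.1]
gripper_width: 68.4
```

```bash
python3 - <<'E'
from h import *
goto((552.7,257,230),-0.042)
im,d,W=cloud("wrist"); np.savez("w5",im=im,d=d,W=W)
print("tub"); fit(W,(440,640,-125,22),(94,104))
print("uprights");
for b in ((430,460,0,70),(630,670,0,70)): fit(W,b,(80,92))
print("lip"); p=fit(W,(490,600,15,60),(143,160)); print(np.percentile(p[:,1],[0,2,10]))
p=fit(W,(470,640,15,60),(120,190)); print(np.percentile(p[:,1],[0,2,10]))
E
```

```text
t6.90 pos [543.3 -97.3 291.2] psi -0.044 tilt 0.024 w 68.4 F [ 0.1 -1.2 -0.1]
 turn -0.002 then x -0.54 y -35.44 z 6.12 cm
tub
3877 c [542.6 -44.4] edges [(150.9, -0.041), (125.0, 1.53)] z [ 97.2 100.  101.4]
uprights
287 c [449.9  47.7] edges [(19.3, -0.053), (28.0, 1.518)] z [80.8 87.1 90.7]
373 c [640.2  39.1] edges [(26.4, -1.399), (19.5, 0.172)] z [80.7 87.2 90. ]
lip
2296 c [545.1  48.3] edges [(110.0, -0.009), (24.0, 1.562)] z [145.  148.2 151. ]
[35.82612914 36.69777427 38.37277071]
3244 c [544.5  49.6] edges [(134.4, -0.037), (25.4, 1.534)] z [144.9 148.8 174.3]
[34.4571306  36.04414001 38.02931409]
```

Request:
send_rows([
  [[0, -3.9, 0, 0, 0.6], [0, -3.9, 0, 0, 0.6], [0, -3.9, 0, 0, 0.6], [0, -3.9, 0, 0, 0.6], [0, -3.9, 0, 0, 0.6], [0, -3.9, 0, 0, 0.6], [0, -3.9, 0, 0, 0.6], [0, -3.9, 0, 0, 0.6], [0, -2.5, 0, 0, 0.6], [0, 0, 0, 0, 0.6]],
])

```text
clock: 7.78
position: [552.6, 250.6, 264.6]
ee_rot: [0.999, -0.027, -0.019, 0.015]
contact_force: [0.2, -0.1, -0.2]
gripper_width: 51.6
```

```bash
python3 - <<'E'
from h import *
im,d,W=cloud("wrist"); np.savez("w6",im=im,d=d,W=W)
for x in range(520,600,20):
    m=(abs(W[...,0]-x)<6)&(W[...,1]>235)&(W[...,1]<285)&(W[...,2]>135)&(W[...,2]<165)
    p=W[m]; print(x,len(p),np.round(np.percentile(p[:,1],[2,50,98]),1),np.round(p[:,2].max(),1)) if len(p) else 0
goto((553,257,132),-0.042)
E
```

```text
520 133 [254.9 259.7 264.4] 155.5
540 137 [254.3 258.9 263.5] 156.0
560 157 [253.2 257.8 262.9] 156.2
580 169 [252.7 257.5 262.3] 156.0
t7.83 pos [552.1 248.9 264.1] psi -0.055 tilt 0.050 w 51.4 F [-0.1  0.4 -0.1]
 turn -0.013 then x 0.06 y -0.81 z 13.21 cm
```

Request:
send_rows([
  [[0.2, -0.4, 0, -0.013, 0.35], [0.1, -0.3, 1, 0, 0.35], [0.1, -0.2, 2, 0, 0.35], [0.1, -0.2, 2, 0, 0.35], [0, 0, 1, 0, 0.35], [0, 0, 0, 0, 0.35]],
])

```text
clock: 8.33
position: [554.0, 252.6, 195.6]
ee_rot: [0.999, -0.023, -0.023, 0.017]
contact_force: [-0.2, -0.2, -0.8]
gripper_width: 30.0
```

```bash
python3 - <<'E'
from h import *
goto((552.5,258.3,133),-0.042); s=arm.read_state(); print(R.from_quat(s["ee_rot"]).as_matrix()[:,2])
E
```

```text
t8.33 pos [554.  252.6 195.6] psi -0.047 tilt 0.057 w 30.0 F [-0.2 -0.2 -0.8]
 turn -0.005 then x -0.17 y -0.56 z 6.26 cm
[-0.04614742 -0.03301013 -0.99838908]
```

Request:
send_rows([
  [[0.1, -0.5, 0, 0, 0.35], [0.1, -0.3, 1.5, 0, 0.35], [0, 0, 1.5, 0, 0.35], [0, 0, 1.5, 0, 0.35], [0, 0, 1.2, 0, 0.35], [0, 0, 0.3, 0, 0.35], [0, 0, 0, 0, 0.35]],
])

```text
clock: 8.92
position: [557.5, 256.1, 136.5]
ee_rot: [0.999, -0.026, -0.019, 0.015]
contact_force: [-0.7, 0.1, -0.8]
gripper_width: 29.9
```

```bash
python3 - <<'E'
from h import *
goto((552.5,258.3,133),-0.042); s=arm.read_state(); print(R.from_quat(s["ee_rot"]).as_matrix()[:,2])
E
```

```text
t8.92 pos [557.5 256.1 136.5] psi -0.054 tilt 0.049 w 29.9 F [-0.7  0.1 -0.8]
 turn -0.012 then x -0.50 y -0.20 z 0.35 cm
[-0.03975866 -0.02925777 -0.99878087]
```

Request:
send_rows([
  [[-0.4, -0.2, 0.3, 0, 0.2], [0, 0, 0, 0, 0], [0, 0, 0, 0, 0], [0, 0, 0, 0, 0], [0, 0, 0, 0, 0]],
])

```text
clock: 9.33
position: [553.8, 258.5, 135.3]
ee_rot: [0.999, -0.026, -0.018, 0.014]
contact_force: [0.4, -0.1, -2.9]
gripper_width: 7.7
```

```bash
cat >> h.py <<'E'
def arc(th0,th1,n):
    f0=np.arctan2(76,220); t=np.linspace(th0,th1,n+1)+f0; y=232.8*np.cos(t); z=232.8*np.sin(t)
    s=arm.read_state(); A=R.from_quat(s["ee_rot"]).as_matrix()
    rows=[]
    for dy,dz in zip(np.diff(y),np.diff(z)):
        w=A.T@np.array([0.042*dy,dy,dz])/10; rows.append([round(float(v),2) for v in w]+[0,0])
    print(rows)
E
python3 - <<'E'
from h import *
goto((552.5,258.3,133),-0.042); arc(0,0.3,10); arc(.3,.6,10); arc(.6,.8,7); arc(.8,1.05,9)
E
```

```text
t9.33 pos [553.8 258.5 135.3] psi -0.053 tilt 0.047 w 7.7 F [ 0.4 -0.1 -2.9]
 turn -0.011 then x -0.13 y 0.02 z 0.23 cm
[[-0.02, 0.26, -0.65, 0, 0], [-0.02, 0.28, -0.64, 0, 0], [-0.02, 0.3, -0.63, 0, 0], [-0.02, 0.31, -0.62, 0, 0], [-0.02, 0.33, -0.61, 0, 0], [-0.02, 0.35, -0.6, 0, 0], [-0.02, 0.37, -0.59, 0, 0], [-0.02, 0.39, -0.58, 0, 0], [-0.02, 0.4, -0.57, 0, 0], [-0.02, 0.42, -0.56, 0, 0]]
[[-0.02, 0.44, -0.54, 0, 0], [-0.01, 0.45, -0.53, 0, 0], [-0.01, 0.47, -0.52, 0, 0], [-0.01, 0.49, -0.5, 0, 0], [-0.01, 0.5, -0.49, 0, 0], [-0.01, 0.51, -0.47, 0, 0], [-0.01, 0.53, -0.46, 0, 0], [-0.01, 0.54, -0.44, 0, 0], [-0.01, 0.55, -0.42, 0, 0], [-0.01, 0.57, -0.41, 0, 0]]
[[-0.01, 0.55, -0.37, 0, 0], [-0.01, 0.56, -0.36, 0, 0], [-0.01, 0.57, -0.34, 0, 0], [-0.01, 0.58, -0.32, 0, 0], [-0.01, 0.59, -0.31, 0, 0], [-0.0, 0.6, -0.29, 0, 0], [-0.0, 0.61, -0.27, 0, 0]]
[[-0.0, 0.6, -0.25, 0, 0], [-0.0, 0.6, -0.23, 0, 0], [-0.0, 0.61, -0.22, 0, 0], [-0.0, 0.62, -0.2, 0, 0], [-0.0, 0.62, -0.18, 0, 0], [0.0, 0.63, -0.16, 0, 0], [0.0, 0.63, -0.15, 0, 0], [0.0, 0.63, -0.13, 0, 0], [0.0, 0.64, -0.11, 0, 0]]
```

Request:
send_rows([
  [[0, 0.26, -0.65, 0, 0], [0, 0.28, -0.64, 0, 0], [0, 0.3, -0.63, 0, 0], [0, 0.31, -0.62, 0, 0], [0, 0.33, -0.61, 0, 0], [0, 0.35, -0.6, 0, 0], [0, 0.37, -0.59, 0, 0], [0, 0.39, -0.58, 0, 0], [0, 0.4, -0.57, 0, 0], [0, 0.42, -0.56, 0, 0]],
])

```text
clock: 10.17
position: [552.3, 223.1, 202.2]
ee_rot: [0.999, -0.027, -0.02, 0.014]
contact_force: [-1.6, -0.5, -3.9]
gripper_width: 7.8
```

```bash
cat >> h.py <<'E'
def ang(p0=(553.8,258.5,135.3)):
    s=arm.read_state(); p=np.array(s["position"])-p0; dy=p[1]*.999+p[0]*.042; y=220+dy; z=76+p[2]
    th=np.arctan2(z,y)-np.arctan2(76,220); print("t%.2f theta %.3f R %.1f dx %.1f w %.1f F"%(s["clock"],th,np.hypot(y,z),p[0]-.042*dy,s["gripper_width"]),np.round(s["contact_force"],1)); return th
E
python3 -c "
from h import *
t=ang(); arc(t,t+.34,10)"
```

```text
t10.17 theta 0.326 R 233.4 dx 0.0 w 7.8 F [-1.6 -0.5 -3.9]
[[-0.02, 0.51, -0.6, 0, 0], [-0.02, 0.53, -0.59, 0, 0], [-0.02, 0.55, -0.57, 0, 0], [-0.02, 0.57, -0.55, 0, 0], [-0.02, 0.59, -0.53, 0, 0], [-0.01, 0.61, -0.51, 0, 0], [-0.01, 0.62, -0.49, 0, 0], [-0.01, 0.64, -0.47, 0, 0], [-0.01, 0.66, -0.44, 0, 0], [-0.01, 0.67, -0.42, 0, 0]]
```

Tracking is excellent.

Request:
send_rows([
  [[0, 0.45, -0.52, 0, 0], [0, 0.46, -0.5, 0, 0], [0, 0.48, -0.49, 0, 0], [0, 0.5, -0.48, 0, 0], [0, 0.51, -0.46, 0, 0], [0, 0.53, -0.45, 0, 0], [0, 0.54, -0.43, 0, 0], [0, 0.55, -0.41, 0, 0], [0, 0.57, -0.38, 0, 0], [0, 0.58, -0.37, 0, 0]],
])

```text
clock: 11.0
position: [550.0, 168.1, 255.0]
ee_rot: [0.999, -0.026, -0.021, 0.013]
contact_force: [-3.0, 1.2, -2.4]
gripper_width: 7.6
```

```bash
python3 -c "
from h import *
t=ang(); arc(t,1.04,13)"
```

```text
t11.00 theta 0.654 R 234.7 dx 0.0 w 7.6 F [-3.   1.2 -2.4]
[[-0.01, 0.59, -0.36, 0, 0], [-0.01, 0.6, -0.34, 0, 0], [-0.01, 0.61, -0.32, 0, 0], [-0.01, 0.62, -0.3, 0, 0], [-0.01, 0.63, -0.28, 0, 0], [-0.0, 0.64, -0.27, 0, 0], [-0.0, 0.65, -0.25, 0, 0], [-0.0, 0.65, -0.23, 0, 0], [-0.0, 0.66, -0.21, 0, 0], [-0.0, 0.67, -0.19, 0, 0], [-0.0, 0.67, -0.17, 0, 0], [0.0, 0.68, -0.15, 0, 0], [0.0, 0.68, -0.13, 0, 0]]
```

Request:
send_rows([
  [[0, 0.4, -0.24, 0, 0], [0, 0.4, -0.24, 0, 0], [0, 0.41, -0.22, 0, 0], [0, 0.41, -0.22, 0, 0], [0, 0.42, -0.2, 0, 0], [0, 0.42, -0.19, 0, 0], [0, 0.42, -0.18, 0, 0], [0, 0.43, -0.17, 0, 0], [0, 0.43, -0.17, 0, 0], [0, 0.43, -0.16, 0, 0]],
])

```text
clock: 11.83
position: [548.1, 122.2, 279.9]
ee_rot: [0.999, -0.026, -0.021, 0.013]
contact_force: [-3.5, 0.3, -0.7]
gripper_width: 7.6
```

Request:
send_rows([
  [[0, 0.43, -0.15, 0, 0], [0, 0.44, -0.14, 0, 0], [0, 0.44, -0.13, 0, 0], [0, 0.44, -0.12, 0, 0], [0, 0.44, -0.11, 0, 0], [0, 0.44, -0.1, 0, 0]],
])

```text
clock: 12.33
position: [546.9, 92.8, 289.6]
ee_rot: [0.999, -0.026, -0.021, 0.013]
contact_force: [-3.2, 1.6, 0.9]
gripper_width: 7.7
```

```bash
python3 -c "
from h import *
t=ang(); arc(t,1.05,6)"
```

```text
t12.33 theta 1.007 R 236.6 dx 0.1 w 7.7 F [-3.2  1.6  0.9]
[[0.0, 0.16, -0.03, 0, 0], [0.0, 0.16, -0.03, 0, 0], [0.0, 0.16, -0.03, 0, 0], [0.0, 0.16, -0.03, 0, 0], [0.0, 0.16, -0.03, 0, 0], [0.0, 0.16, -0.03, 0, 0]]
```

Request:
send_rows([
  [[0, 0.3, -0.05, 0, 0], [0, 0.3, -0.05, 0, 0], [0, 0.3, -0.04, 0, 0], [0, 0.1, 0, 0, 0], [0, 0, 0, 0, 0], [0, 0, 0, 0, 0], [0, 0, 0, 0, 0], [0, 0, 0, 0, 0], [0, 0, 0, 0, 0], [0, 0, 0, 0, 0]],
])

```text
clock: 13.17
position: [546.4, 80.0, 292.5]
ee_rot: [0.999, -0.027, -0.021, 0.014]
contact_force: [-2.7, -0.4, 1.6]
gripper_width: 7.6
```

```bash
python3 - <<'E'
from h import *
t=ang(); arc(t,0.7,8)
a,_=optics.get_image("wrist"); b,_=optics.get_image("top"); c,_=optics.get_image("scene")
a=cv2.resize(a,(400,300)); b=cv2.resize(b[130:280,140:340],(400,300)); c=cv2.resize(c[150:300,150:350],(400,300))
save("c7.png",np.vstack([np.hstack([a,b]),np.hstack([c,c*0])]))
E
```

```text
t13.17 theta 1.063 R 236.9 dx 0.1 w 7.6 F [-2.7 -0.4  1.6]
[[-0.0, -1.04, 0.18, 0, 0], [-0.0, -1.03, 0.22, 0, 0], [0.0, -1.02, 0.27, 0, 0], [0.0, -1.01, 0.32, 0, 0], [0.0, -0.99, 0.36, 0, 0], [0.01, -0.97, 0.41, 0, 0], [0.01, -0.96, 0.45, 0, 0], [0.01, -0.93, 0.49, 0, 0]]
```

View pics/c7.png

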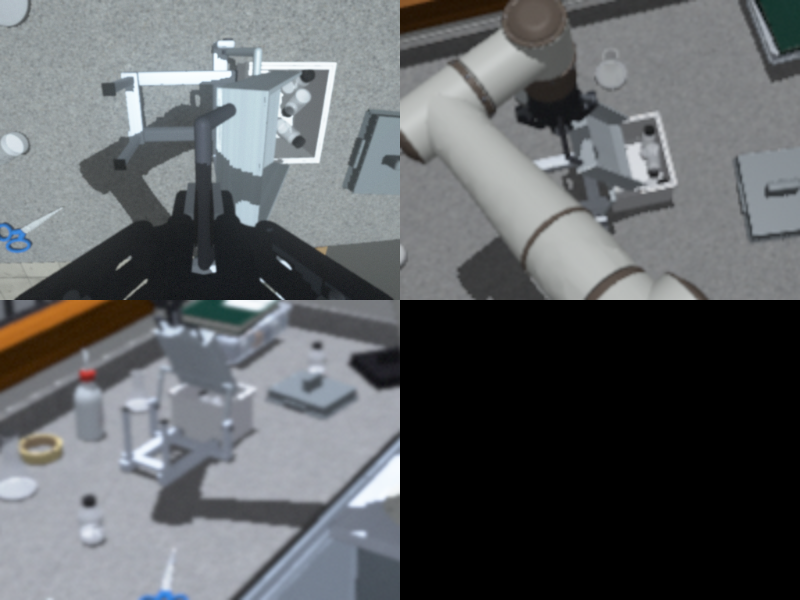

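The tub has caught at least three vials, with caps at about (307,75), (290,85) and (298,140). I'll lower the tray in the jaws and then check for the fourth.

Request:
send_rows([
  [[0, -1.04, 0.18, 0, 0], [0, -1.03, 0.22, 0, 0], [0, -1.02, 0.27, 0, 0], [0, -1.01, 0.32, 0, 0], [0, -0.99, 0.36, 0, 0], [0, -0.97, 0.41, 0, 0], [0, -0.96, 0.45, 0, 0], [0, -0.93, 0.49, 0, 0]],
])

```text
clock: 13.98
position: [549.9, 164.5, 260.9]
ee_rot: [0.999, -0.027, -0.02, 0.016]
contact_force: [-0.3, -2.0, -1.9]
gripper_width: 7.2
```

```bash
python3 -c "
from h import *
t=ang(); arc(t,t-.42,10);arc(t-.42,0.0,9)"
```

```text
t13.98 theta 0.680 R 237.7 dx 0.1 w 7.2 F [-0.3 -2.  -1.9]
[[0.01, -0.84, 0.51, 0, 0], [0.01, -0.81, 0.54, 0, 0], [0.01, -0.79, 0.58, 0, 0], [0.02, -0.77, 0.61, 0, 0], [0.02, -0.74, 0.64, 0, 0], [0.02, -0.71, 0.67, 0, 0], [0.02, -0.68, 0.7, 0, 0], [0.02, -0.65, 0.73, 0, 0], [0.02, -0.62, 0.76, 0, 0], [0.02, -0.59, 0.78, 0, 0]]
[[0.02, -0.39, 0.55, 0, 0], [0.02, -0.37, 0.56, 0, 0], [0.02, -0.35, 0.57, 0, 0], [0.02, -0.34, 0.58, 0, 0], [0.02, -0.32, 0.59, 0, 0], [0.02, -0.3, 0.6, 0, 0], [0.02, -0.28, 0.61, 0, 0], [0.02, -0.27, 0.62, 0, 0], [0.02, -0.25, 0.62, 0, 0]]
```

Request:
send_rows([
  [[0, -0.84, 0.51, 0, 0], [0, -0.81, 0.54, 0, 0], [0, -0.79, 0.58, 0, 0], [0, -0.77, 0.61, 0, 0], [0, -0.74, 0.64, 0, 0], [0, -0.71, 0.67, 0, 0], [0, -0.68, 0.7, 0, 0], [0, -0.65, 0.73, 0, 0], [0, -0.62, 0.76, 0, 0], [0, -0.59, 0.78, 0, 0]],
])

```text
clock: 14.82
position: [553.1, 241.0, 183.0]
ee_rot: [0.999, -0.027, -0.02, 0.018]
contact_force: [3.2, -3.2, -3.7]
gripper_width: 7.3
```

```bash
python3 -c "
from h import *
t=ang(); arc(t,0,8)"
```

```text
t14.82 theta 0.216 R 237.2 dx 0.0 w 7.3 F [ 3.2 -3.2 -3.7]
[[0.02, -0.34, 0.53, 0, 0], [0.02, -0.33, 0.54, 0, 0], [0.02, -0.31, 0.55, 0, 0], [0.02, -0.3, 0.55, 0, 0], [0.02, -0.28, 0.56, 0, 0], [0.02, -0.27, 0.57, 0, 0], [0.02, -0.25, 0.58, 0, 0], [0.02, -0.23, 0.58, 0, 0]]
```

Request:
send_rows([
  [[0, -0.34, 0.53, 0, 0], [0, -0.33, 0.54, 0, 0], [0, -0.31, 0.55, 0, 0], [0, -0.3, 0.55, 0, 0], [0, -0.28, 0.56, 0, 0], [0, -0.27, 0.57, 0, 0], [0, -0.25, 0.58, 0, 0], [0, -0.15, 0.4, 0, 0], [0, 0, 0, 0, 0], [0, 0, 0, 0, 0.35]],
])

```text
clock: 15.65
position: [554.0, 259.1, 145.2]
ee_rot: [0.999, -0.026, -0.018, 0.023]
contact_force: [0.1, 0.2, -1.0]
gripper_width: 18.1
```

Request:
send_rows([
  [[0, 0, 0, 0, 0.35], [0, 0, 0, 0, 0.35], [0, 0, -1, 0, 0.35], [0, 0, -2, 0, 0.35], [0, 0, -3, 0, 0.35], [0, 0, -4, 0, 0.35], [0, 0, -4, 0, 0.35], [0, 0, -2, 0, 0.35], [0, 0, 0, 0, 0.35]],
])

```text
clock: 16.4
position: [559.6, 271.7, 315.6]
ee_rot: [0.999, -0.026, -0.016, 0.018]
contact_force: [-0.4, 0.8, 0.2]
gripper_width: 29.8
```

```bash
python3 -c "
from h import *
s=goto((541,-80,320),-0.042);print(R.from_quat(s['ee_rot']).as_matrix()[:,2])"
```

```text
t16.40 pos [559.6 271.7 315.6] psi -0.052 tilt 0.047 w 29.8 F [-0.4  0.8  0.2]
 turn -0.010 then x -0.38 y 35.22 z -0.44 cm
[-0.03243344 -0.03433259 -0.99888405]
```

Request:
send_rows([
  [[-0.1, 3.9, 0, 0, 0.6], [-0.1, 3.9, 0, 0, 0.6], [-0.1, 3.9, 0, 0, 0.6], [-0.1, 3.9, 0, 0, 0.6], [-0.1, 3.9, 0, 0, 0.6], [-0.1, 3.9, 0, 0, 0.6], [-0.1, 3.9, 0, 0, 0.6], [-0.1, 3.9, 0, 0, 0.6], [0, 3, 0, 0, 0.6], [0, 0, 0, 0, 0.6]],
])

```text
clock: 17.23
position: [534.3, -74.8, 328.6]
ee_rot: [1.0, -0.02, -0.011, 0.012]
contact_force: [0.4, 0.8, -0.3]
gripper_width: 51.4
```

```bash
python3 - <<'E'
from h import *
s=goto((544,-100,90),-0.042);print(R.from_quat(s['ee_rot']).as_matrix()[:,2])
im,d,W=cloud("wrist"); np.savez("w8",im=im,d=d,W=W); save("w8.png",im,1.2)
print("tub"); fit(W,(440,640,-140,22),(94,104))
p=fit(W,(480,610,-94,5),(10,93)); print(p[:,2].max())
p=fit(W,(490,600,15,60),(130,160)); print(np.percentile(p[:,1],[0,2,10]))
E
```

```text
t17.23 pos [534.3 -74.8 328.6] psi -0.041 tilt 0.032 w 51.4 F [ 0.4  0.8 -0.3]
 turn 0.001 then x 1.08 y 2.48 z 23.86 cm
[-0.02258403 -0.02311269 -0.99947775]
tub
3381 c [542.8 -44.6] edges [(150.7, -0.043), (125.6, 1.527)] z [ 97.4 100.1 101.4]
2307 c [543.  -44.5] edges [(124.9, -0.008), (98.6, 1.563)] z [20.8 43.  67.9]
72.3297414577433
1996 c [545.   48.1] edges [(109.8, -0.006), (24.4, 1.565)] z [145.  148.2 151.1]
[35.61596464 37.07336328 38.80600026]
```

View pics/w8.png

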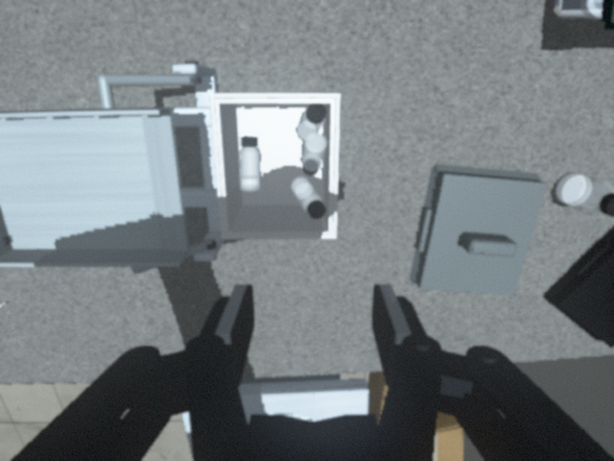

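All four vials are in the tub, at (250,165), (313,125), (315,150) and (310,198). The tray is empty and level. The lid's flare would come within a few mm of the uprights and lip, so I'll slide the tub about 50 mm clear first, gripping its vial-free −x wall.

```bash
python3 - <<'E'
from h import *
W=np.load("w8.npz")["W"]
print("lid"); fit(W,(300,540,-400,-190),(27,37)); fit(W,(300,540,-400,-190),(62,70))
m=(W[...,0]>478)&(W[...,0]<610)&(W[...,1]>-96)&(W[...,1]<5)&(W[...,2]<90)
for x0,x1 in((478,490),(490,505),(505,520)):
    k=m&(W[...,0]>x0)&(W[...,0]<x1); p=W[k]; print(x0,len(p),p[:,2].max() if len(p) else 0, p[p[:,2].argmax()].round() if len(p) else 0)
print(np.round(arm.read_state()["joints"],2))
c=np.array([542.8,-44.6]);g=c+np.array([-70.5*1-0.042*10, -70.5*-.042+10]);print(g)
goto((*g,87),-1.613)
E
```

```text
lid
7346 c [ 426.8 -299.7] edges [(163.6, -0.128), (138.7, 1.443)] z [30.2 31.7 33.1]
449 c [ 428.2 -299.8] edges [(18.8, -0.142), (60.0, 1.429)] z [62.8 65.1 66.6]
478 563 89.85055314539247 [479.   2.  90.]
490 689 71.28575405494854 [491. -81.  71.]
505 744 47.678834802549375 [506. -75.  48.]
[ 0.17  0.19 -0.03  0.02 -1.38  1.35]
[471.88  -31.639]
t17.28 pos [534.4 -73.3 328.6] psi -0.041 tilt 0.032 w 51.1 F [-0.3 -0.3 -0.2]
 turn 1.572 then x -3.90 y 6.42 z 24.16 cm
```

Request:
send_rows([
  [[0, 0, 0, 0.12, 0.35], [0, 0, 0, 0.12, 0.35], [0, 0, 0, 0.12, 0.35], [0, 0, 0, 0.12, 0.35], [0, 0, 0, 0.12, 0.35], [0, 0, 0, 0.12, 0.35], [0, 0, 0, 0.12, 0.35], [0, 0, 0, 0.12, 0.35], [0, 0, 0, 0.12, 0.35], [0, 0, 0, 0.12, 0.35]],
])

```text
clock: 18.12
position: [535.9, -62.2, 326.7]
ee_rot: [0.8, -0.6, -0.004, 0.013]
contact_force: [-0.4, 0.4, -0.3]
gripper_width: 30.0
```

Request:
send_rows([
  [[0, 0, 0, 0.12, 0.35], [0, 0, 0, 0.12, 0.35], [0, 0, 0, 0.12, 0.35], [-1, 2, 2, 0, 0.35], [-1, 2, 3, 0, 0.35], [-1, 1.5, 3, 0, 0.35], [-0.5, 1, 2, 0, 0.35], [0, 0, 0, 0, 0.35]],
])

```text
clock: 18.78
position: [472.7, -10.7, 223.5]
ee_rot: [-0.674, 0.738, 0.002, -0.009]
contact_force: [-0.0, 0.2, 0.0]
gripper_width: 29.9
```

```bash
python3 -c "
from h import *
s=goto((472,-32,87),-1.613);print(R.from_quat(s['ee_rot']).as_matrix()[:,2])"
```

```text
t18.78 pos [472.7 -10.7 223.5] psi -1.661 tilt 0.018 w 29.9 F [-0.   0.2  0. ]
 turn -0.048 then x 2.13 y -0.02 z 13.65 cm
[-0.01550265 -0.00981626 -0.99983164]
```

Request:
send_rows([
  [[1.0, -0.1, 1, -0.048, 0.35], [0.9, -0.1, 2.5, 0, 0.35], [0.2, 0, 3, 0, 0.35], [0, 0, 3, 0, 0.35], [0, 0, 2, 0, 0.35], [0, 0, 1, 0, 0.35], [0, 0, 0, 0, 0.35]],
])

```text
clock: 19.37
position: [483.6, -27.2, 102.4]
ee_rot: [-0.697, 0.717, -0.004, -0.001]
contact_force: [-0.1, -0.6, -0.0]
gripper_width: 29.9
```

```bash
python3 -c "
from h import *
s=goto((472,-32,86),-1.613);print(R.from_quat(s['ee_rot']).as_matrix()[:,2])"
```

```text
t19.37 pos [483.6 -27.2 102.4] psi -1.598 tilt 0.008 w 29.9 F [-0.1 -0.6 -0. ]
 turn 0.015 then x 0.53 y 1.14 z 1.64 cm
[ 0.00374642 -0.00732252 -0.99996617]
```

Request:
send_rows([
  [[0.4, 1.15, 0, 0.015, 0.35], [0, 0, 0, 0, 0.35], [0, 0, 0.8, 0, 0.35], [0, 0, 0.7, 0, 0.35], [0, 0, 0, 0, 0.2], [0, 0, 0, 0, 0], [0, 0, 0, 0, 0], [0, 0, 0, 0, 0]],
])

```text
clock: 20.03
position: [479.4, -28.4, 91.1]
ee_rot: [-0.693, 0.721, -0.006, 0.002]
contact_force: [-0.7, -0.5, -0.1]
gripper_width: 6.6
```

```bash
python3 -c "
from h import *
s=goto((470,-82,86),-1.613);print(R.from_quat(s['ee_rot']).as_matrix()[:,2])"
```

```text
t20.03 pos [479.4 -28.4  91.1] psi -1.609 tilt 0.013 w 6.6 F [-0.7 -0.5 -0.1]
 turn 0.004 then x 5.40 y 0.71 z 0.51 cm
[ 0.01167009 -0.00670173 -0.99990944]
```

Request:
send_rows([
  [[0.6, 0, 0, 0, 0], [1, 0, 0, 0, 0], [1, 0, 0, 0, 0], [1, 0, 0, 0, 0], [1, 0, 0, 0, 0], [0.6, 0, 0, 0, 0], [0, 0, 0, 0, 0], [0, 0, 0, 0, 0.2], [0, 0, 0, 0, 0.35], [0, 0, 0, 0, 0.35]],
])

```text
clock: 20.87
position: [478.9, -86.8, 91.8]
ee_rot: [-0.693, 0.721, -0.008, 0.004]
contact_force: [0.1, -0.2, -0.3]
gripper_width: 30.1
```

Request:
send_rows([
  [[0, 0, -1, 0, 0.35], [0, 0, -2, 0, 0.35], [0, 0, -3, 0, 0.35], [0, 0, -4, 0, 0.35], [0, 0, -4, 0, 0.5], [0, 0, -4, 0, 0.5], [0, 0, 0, 0, 0.5]],
])

```text
clock: 21.45
position: [475.3, -85.0, 279.2]
ee_rot: [-0.694, 0.72, -0.007, 0.001]
contact_force: [0.3, 0.4, 0.5]
gripper_width: 42.7
```

```bash
python3 - <<'E'
from h import *
s=goto((428,-299.8,200),-1.573-0.135);print(R.from_quat(s['ee_rot']).as_matrix()[:,2])
im,d,W=cloud("wrist"); np.savez("w9",im=im,d=d,W=W); save("w9.png",im,1.2)
print("tub"); fit(W,(430,660,-200,5),(94,104))
print("lid"); fit(W,(300,540,-400,-200),(27,37)); fit(W,(300,540,-400,-200),(62,70))
E
```

```text
t21.45 pos [475.3 -85.  279.2] psi -1.607 tilt 0.014 w 42.7 F [0.3 0.4 0.5]
 turn 0.101 then x 21.92 y 1.75 z 7.92 cm
[ 0.010677   -0.00948702 -0.99989799]
tub
4288 c [ 547.8 -101. ] edges [(150.3, -0.038), (125.9, 1.533)] z [ 96.8  99.9 101.2]
lid
3681 c [ 433.  -241.6] edges [(162.2, -0.031), (35.4, 1.539)] z [30.  31.5 32.9]Traceback (most recent call last):
  File "<stdin>", line 5, in <module>
  File "h.py", line 27, in fit
    print(len(p),"c",np.round(r[0],1),"edges",[(round(float(np.hypot(*e)),1),round(float(np.arctan2(e[1],e[0])),3)) for e in (e1,e2)],"z",np.round(np.percentile(p[:,2],[5,50,95]),1))
                                                                                                                                                   ~~~~~~~~~~~~~^^^^^^^^^^^^^^^^^^
    return _quantile_unchecked(
        a, q, axis, out, overwrite_input, method, keepdims, weights)
    return _ureduce(a,
                    func=_quantile_ureduce_func,
    ...<5 lines>...
                    overwrite_input=overwrite_input,
                    method=method)
    r = func(a, **kwargs)
    result = _quantile(arr,
                       quantiles=q,
    ...<2 lines>...
                       out=out,
                       weights=wgt)
    slices_having_nans = np.isnan(arr[-1, ...])
                                  ~~~^^^^^^^^^
IndexError: index -1 is out of bounds for axis 0 with size 0
```

View pics/w9.png

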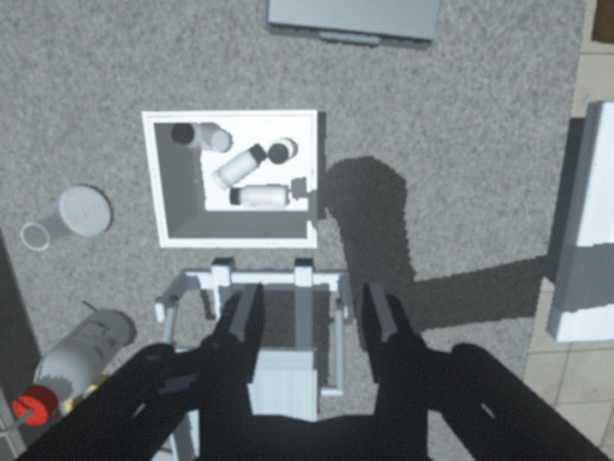

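The view shows the tub at (145–318, 112–247) with all four vials lying or standing below the rim and clear of the stand; the lid is at the top. Now to the lid.

Request:
send_rows([
  [[0, 0, 0, 0.095, 0.5], [2.5, 0.2, 0, 0, 0.5], [3, 0.2, 0, 0, 0.5], [3, 0.2, 0, 0, 0.5], [3, 0.2, 1, 0, 0.5], [3, 0.3, 1, 0, 0.5], [3, 0.3, 2, 0, 0.5], [2, 0.3, 2, 0, 0.5], [1, 0, 1, 0, 0.5], [0, 0, 0, 0, 0.5]],
])

```text
clock: 22.33
position: [428.3, -290.1, 200.5]
ee_rot: [-0.661, 0.751, -0.004, 0.001]
contact_force: [0.6, -0.7, -0.3]
gripper_width: 43.0
```

```bash
python3 - <<'E'
from h import *
im,d,W=cloud("wrist"); np.savez("w10",im=im,d=d,W=W)
print("lid"); fit(W,(300,540,-400,-200),(27,37)); fit(W,(300,540,-400,-200),(62,70))
s=goto((428,-299.8,45),-1.57-0.13);print(R.from_quat(s['ee_rot']).as_matrix()[:,2])
E
```

```text
lid
18711 c [ 426.4 -299.7] edges [(162.7, -0.126), (137.8, 1.445)] z [30.2 31.4 32.6]
1204 c [ 426.1 -300.2] edges [(18.7, -0.135), (60.1, 1.436)] z [62.8 65.  66.3]
t22.38 pos [ 428.6 -289.5  201.3] psi -1.698 tilt 0.009 w 42.5 F [-1.   0.4  0.1]
 turn 0.002 then x 1.03 y -0.07 z 15.63 cm
[ 0.00777437 -0.00493506 -0.9999576 ]
```

Request:
send_rows([
  [[0.5, 0.1, 1, 0, 0.5], [0.5, 0.1, 3, 0, 0.5], [0.1, 0, 3, 0, 0.5], [0, 0, 2.5, 0, 0.5], [0, 0, 1, 0, 0.5], [0, 0, 0, 0, 0.5]],
])

```text
clock: 22.88
position: [433.2, -298.6, 96.9]
ee_rot: [-0.664, 0.747, -0.011, 0.005]
contact_force: [0.5, 0.0, 0.3]
gripper_width: 42.8
```

```bash
python3 - <<'E'
from h import *
s=goto((426.3,-300,37),-1.698);print(R.from_quat(s['ee_rot']).as_matrix()[:,2])
E
```

```text
t22.88 pos [ 433.2 -298.6   96.9] psi -1.688 tilt 0.024 w 42.8 F [0.5 0.  0.3]
 turn 0.010 then x 0.23 y 0.67 z 5.99 cm
[ 0.02200282 -0.01037914 -0.99970403]
```

Request:
send_rows([
  [[0.2, 0.8, 0, 0.01, 0.5], [0, 0.1, 0.8, 0, 0.5], [0, 0.1, 1, 0, 0.5], [0, 0.1, 1, 0, 0.5], [0, 0.1, 1, 0, 0.5], [0, 0, 1, 0, 0.5], [0, 0, 0.6, 0, 0.5], [0, 0, 0.3, 0, 0.5], [0, 0, 0, 0, 0.5]],
])

```text
clock: 23.63
position: [428.7, -299.1, 44.8]
ee_rot: [-0.663, 0.748, -0.02, 0.01]
contact_force: [-0.1, -0.3, -0.1]
gripper_width: 42.9
```

```bash
python3 - <<'E'
from h import *
s=goto((426.3,-300,37),-1.698);print(R.from_quat(s['ee_rot']).as_matrix()[:,2])
E
```

```text
t23.63 pos [ 428.7 -299.1   44.8] psi -1.692 tilt 0.045 w 42.9 F [-0.1 -0.3 -0.1]
 turn 0.006 then x 0.12 y 0.23 z 0.78 cm
[ 0.04141072 -0.01727117 -0.99899292]
```

Request:
send_rows([
  [[0.1, 0.2, 0.4, 0.006, 0.5], [0, 0, 0.2, 0, 0.4], [0, 0, 0, 0, 0.2], [0, 0, 0, 0, 0], [0, 0, 0, 0, 0], [0, 0, 0, 0, 0], [0, 0, 0, 0, 0], [0, 0, 0, 0, 0]],
])

```text
clock: 24.3
position: [427.2, -300.3, 41.8]
ee_rot: [-0.661, 0.75, -0.021, 0.01]
contact_force: [-0.5, 0.3, -0.1]
gripper_width: 19.1
```

```bash
python3 - <<'E'
from h import *
s=goto((426.3,-300,37),-1.698);print(R.from_quat(s['ee_rot']).as_matrix()[:,2],s['wrist_torque'])
E
```

```text
t24.30 pos [ 427.2 -300.3   41.8] psi -1.698 tilt 0.047 w 19.1 F [-0.5  0.3 -0.1]
 turn -0.000 then x -0.02 y 0.09 z 0.48 cm
[ 0.04300204 -0.01854024 -0.99890294] [ 0.08283651  0.20064857 -0.03529346]
```

Request:
send_rows([
  [[0, 0, -1, 0, 0], [0, 0, -2, 0, 0], [0, 0, -3, 0, 0], [0, 0, -3, 0, 0], [0, 0, -3, 0, 0], [0, 0, -3, 0, 0], [0, 0, -1, -0.09, 0], [0, 0, 0, 0, 0]],
])

```text
clock: 24.97
position: [418.2, -296.9, 210.3]
ee_rot: [-0.694, 0.719, -0.02, 0.008]
contact_force: [-1.0, 0.1, -2.2]
gripper_width: 19.0
```

```bash
cat >> h.py <<'E'
def plane(W,box,zr,rej=4):
    x0,x1,y0,y1=box
    m=(W[...,0]>x0)&(W[...,0]<x1)&(W[...,1]>y0)&(W[...,1]<y1)&(W[...,2]>zr[0])&(W[...,2]<zr[1])
    p=W[m]
    for _ in range(6):
        A=np.c_[p[:,:2],np.ones(len(p))]; c=np.linalg.lstsq(A,p[:,2],rcond=None)[0]; r=p[:,2]-A@c; p=p[abs(r)<rej]
    print("slopes",c[:2].round(4),"n",len(p)); fit(p[None],box,zr); return c
E
python3 - <<'E'
from h import *
s=goto((547.8,-101,190),-1.608);print(R.from_quat(s['ee_rot']).as_matrix()[:,2])
x,y,z=s["position"]
im,d,W=cloud("wrist"); np.savez("w11",im=im,d=d,W=W)
plane(W,(x-110,x+110,y-110,y+110),(z-30,z+8),4)
E
```

```text
t24.97 pos [ 418.2 -296.9  210.3] psi -1.606 tilt 0.043 w 19.0 F [-1.   0.1 -2.2]
 turn 0.002 then x -20.06 y -12.22 z 2.03 cm
[ 0.03934602 -0.01715161 -0.99907843]
slopes [ 0.0139 -0.0038] n 44921
44921 c [ 417.4 -296.6] edges [(162.4, -0.03), (137.7, 1.54)] z [200.  201.6 203. ]
```

Request:
send_rows([
  [[-1.5, -0.9, 0, 0, 0], [-2.4, -1.5, 0, 0, 0], [-2.4, -1.5, 0, 0, 0], [-2.4, -1.5, 0, 0, 0], [-2.4, -1.5, 0, 0, 0], [-2.4, -1.5, 0, 0, 0], [-2.4, -1.5, 0, 0, 0], [-2, -1.2, 0, 0, 0], [-1, -0.6, 0, 0, 0], [0, 0, 0, 0, 0]],
])

```text
clock: 25.85
position: [541.0, -104.8, 196.2]
ee_rot: [-0.683, 0.731, -0.009, 0.001]
contact_force: [-0.3, 0.5, -2.1]
gripper_width: 19.3
```

```bash
python3 - <<'E'
from h import *
s=goto((548.2,-101.3,150),-1.608);print(R.from_quat(s['ee_rot']).as_matrix()[:,2])
x,y,z=s["position"]
im,d,W=cloud("wrist"); np.savez("w12",im=im,d=d,W=W)
plane(W,(x-110,x+110,y-110,y+110),(z-30,z+8),4)
E
```

```text
t25.85 pos [ 541.  -104.8  196.2] psi -1.639 tilt 0.018 w 19.3 F [-0.3  0.5 -2.1]
 turn -0.031 then x -0.38 y -0.71 z 4.62 cm
[ 0.01378017 -0.01212215 -0.99983157]
slopes [-0.0113  0.0017] n 44946
44946 c [ 539.6 -104.3] edges [(162.4, -0.063), (138.0, 1.507)] z [186.  187.4 188.7]
```

Request:
send_rows([
  [[-0.35, -0.8, 0, -0.027, 0], [0, 0, 0.8, 0, 0], [0, 0, 0.8, 0, 0], [0, 0, 0.8, 0, 0], [0, 0, 0.5, 0, 0], [0, 0, 0, 0, 0]],
])

```text
clock: 26.4
position: [545.3, -106.4, 161.5]
ee_rot: [-0.691, 0.723, -0.006, -0.002]
contact_force: [-0.7, -0.7, -0.9]
gripper_width: 18.8
```

```bash
cat > chk.py <<'E'
from h import *
s=goto((548.2,-101.3,150),-1.608);print(R.from_quat(s['ee_rot']).as_matrix()[:,2])
x,y,z=s["position"]
im,d,W=cloud("wrist")
plane(W,(x-110,x+110,y-110,y+110),(z-30,z+8),4)
E
python3 chk.py
```

```text
t26.40 pos [ 545.3 -106.4  161.5] psi -1.617 tilt 0.013 w 18.8 F [-0.7 -0.7 -0.9]
 turn -0.009 then x -0.52 y -0.27 z 1.15 cm
[ 0.00609006 -0.01193828 -0.99991019]
slopes [-0.0192  0.0014] n 44950
44950 c [ 544.1 -105.8] edges [(162.6, -0.046), (137.7, 1.525)] z [150.9 152.7 154.5]
```

Request:
send_rows([
  [[-0.5, -0.4, 0, -0.008, 0], [0, 0, 0, 0, 0], [0, 0, 0.3, 0, 0], [0, 0, 0.3, 0, 0], [0, 0, 0, 0, 0]],
])

```text
clock: 26.87
position: [550.9, -101.6, 156.7]
ee_rot: [-0.694, 0.72, -0.008, -0.001]
contact_force: [-0.5, 0.4, -1.3]
gripper_width: 18.7
```

```bash
python3 chk.py
```

```text
t26.87 pos [ 550.9 -101.6  156.7] psi -1.608 tilt 0.015 w 18.7 F [-0.5  0.4 -1.3]
 turn -0.000 then x -0.02 y 0.27 z 0.67 cm
[ 0.00936246 -0.0121753  -0.99988205]
slopes [-0.0161  0.0008] n 44912
44912 c [ 549.7 -101.2] edges [(162.3, -0.036), (137.4, 1.535)] z [146.2 147.9 149.4]
```

Request:
send_rows([
  [[0, 0.2, 0, 0, 0], [0, 0, 0.5, 0, 0], [0, 0, 0.5, 0, 0], [0, 0, 0.5, 0, 0], [0, 0, 0, 0, 0]],
])

```text
clock: 27.33
position: [549.0, -101.6, 141.0]
ee_rot: [-0.694, 0.72, -0.008, -0.0]
contact_force: [0.1, -0.5, -2.8]
gripper_width: 18.7
```

```bash
python3 chk.py
```

```text
t27.33 pos [ 549.  -101.6  141. ] psi -1.608 tilt 0.016 w 18.7 F [ 0.1 -0.5 -2.8]
 turn -0.000 then x -0.03 y 0.08 z -0.90 cm
[ 0.01083634 -0.01204892 -0.99986869]
slopes [-0.0145  0.0009] n 44917
44917 c [ 547.6 -101.1] edges [(162.4, -0.036), (137.6, 1.535)] z [130.6 132.2 133.6]
```

Request:
send_rows([
  [[0, 0, 0.3, 0, 0], [0, 0, 0.3, 0, 0], [0, 0, 0.3, 0, 0], [0, 0, 0.3, 0, 0]],
])

```text
clock: 27.72
position: [551.3, -102.1, 130.7]
ee_rot: [-0.694, 0.72, -0.01, 0.001]
contact_force: [-1.1, 0.6, 1.3]
gripper_width: 19.3
```

Request:
send_rows([
  [[0, 0, 0.4, 0, 0], [0, 0, 0.4, 0, 0], [0, 0, 0.4, 0, 0]],
])

```text
clock: 27.97
position: [551.7, -102.0, 118.1]
ee_rot: [-0.694, 0.72, -0.011, 0.002]
contact_force: [0.0, 1.1, -1.9]
gripper_width: 18.8
```

```bash
python3 chk.py
```

```text
t27.97 pos [ 551.7 -102.   118.1] psi -1.606 tilt 0.021 w 18.8 F [ 0.   1.1 -1.9]
 turn 0.002 then x -0.06 y 0.36 z -3.19 cm
[ 0.01701004 -0.01289711 -0.99977214]
slopes [-0.0086  0.0017] n 44868
44868 c [ 550.5 -101.4] edges [(162.3, -0.034), (137.6, 1.537)] z [108.1 109.3 110.5]
```

Request:
send_rows([
  [[0, 0, 0.3, 0, 0], [0, 0, 0.4, 0, 0], [0, 0, 0.5, 0, 0], [0, 0, 0.5, 0, 0]],
])

```text
clock: 28.35
position: [550.9, -101.9, 112.6]
ee_rot: [-0.695, 0.719, -0.011, -0.002]
contact_force: [-9.1, 5.9, 27.0]
gripper_width: 18.6
```

```bash
python3 chk.py
```

```text
t28.35 pos [ 550.9 -101.9  112.6] psi -1.604 tilt 0.021 w 18.6 F [-9.1  5.9 27. ]
 turn 0.004 then x -0.05 y 0.27 z -3.74 cm
[ 0.01254511 -0.01733815 -0.99977098]
slopes [-0.0007 -0.0005] n 44937
44937 c [ 550.1 -101.5] edges [(162.6, -0.035), (137.3, 1.536)] z [103.1 104.1 105.1]
```

Home: the plate top is at 104 mm with near-zero slopes and 27 N of reaction. Releasing, retreating and verifying.

Request:
send_rows([
  [[0, 0, 0, 0, 0.2], [0, 0, 0, 0, 0.5], [0, 0, 0, 0, 0.5], [0, 0, 0, 0, 0.5], [0, 0, -1, 0, 0.5], [0, 0, -3, 0, 0.5], [0, 0, -4, 0, 0.5], [0, 0, -4, 0, 0.5], [0, 0, -4, 0, 0.5], [0, 0, 0, 0, 0.5]],
])

```text
clock: 29.23
position: [548.1, -100.5, 279.0]
ee_rot: [-0.695, 0.719, -0.009, -0.005]
contact_force: [1.9, -0.0, 1.2]
gripper_width: 42.9
```

```bash
python3 - <<'E'
from h import *
goto((548.2,-101.3,150),-1.608)
im,d,W=cloud("wrist")
print("plate"); plane(W,(440,660,-200,10),(90,120),4)
print("tray floor"); plane(W,(490,605,70,200),(100,200),3)
t,_,Wt=cloud("top"); s,_=optics.get_image("scene")
a=cv2.resize(im,(400,300)); b=cv2.resize(t[130:280,100:400],(400,200)); b=cv2.copyMakeBorder(b,0,100,0,0,cv2.BORDER_CONSTANT)
c=cv2.resize(s[120:300,150:390],(400,300)); save("c13.png",np.vstack([np.hstack([a,b]),np.hstack([c,c*0])]))
E
```

```text
t29.23 pos [ 548.1 -100.5  279. ] psi -1.605 tilt 0.022 w 42.9 F [ 1.9 -0.   1.2]
 turn 0.003 then x 0.08 y -0.02 z 12.90 cm
plate
slopes [-0.0006  0.0001] n 17467
17467 c [ 550.2 -100.8] edges [(162.8, -0.032), (137.3, 1.539)] z [103.  104.2 105.4]
tray floor
slopes [-0.0006 -0.007 ] n 2290
2290 c [549.   90.6] edges [(41.2, -1.571), (111.9, 0.0)] z [142. 143. 144.]
```

View pics/c13.png

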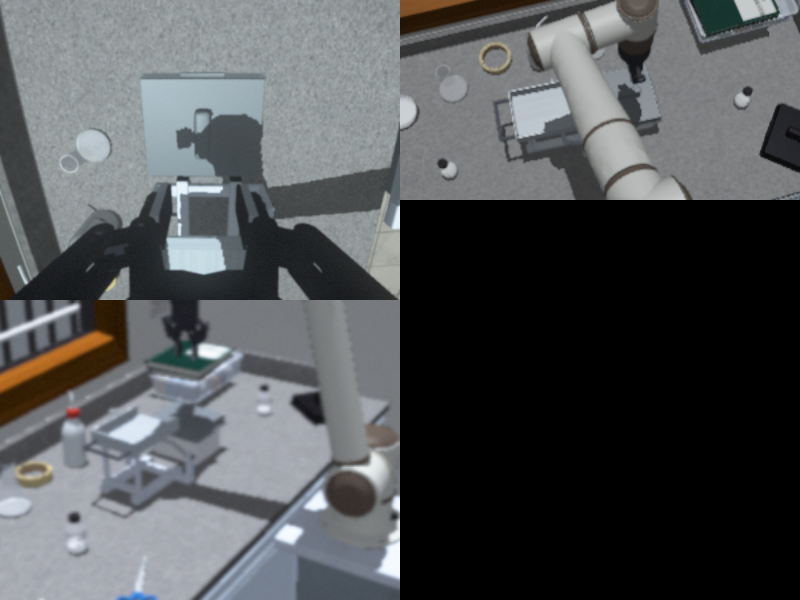

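The lid is level on the tub, the tray is level and empty with its floor at 143 mm, and the bystanders are standing. The gripper is clear, so I'm handing in.

```bash
python3 -c "
from h import *
print(job.job_done())"
```

```text
the job is handed in; nothing more can be done
None
```

The job is done and handed in at about 29 s on the robot's clock, well under the 72 s limit. The hand-in gave no verdict.

- **Tub placed:** I pinched the tub by its rim, carried it over and set it within about 2 mm of the catch spot, parallel to the stand.
- **Tray emptied:** I raised the bar to about 1.06 rad and lowered it again in the jaws. A close view then showed all four vials in the tub and the tray empty, with its floor at 143 mm and level.
- **Tub moved:** In the catching position the lid's flared edge would have come within a few mm of the uprights and the tray lip. I slid the tub about 56 mm away from the stand before lidding, gripping a wall with no vials near it.
- **Lid on:** I pressed the grey lid down with about 27 N. After release its top plate is at 104 mm, which is the fully home height, and its slopes are under 0.001.

The gripper is clear of everything, and the flask and bottles look untouched in the last pictures. The tool drifted up to 0.06 rad off vertical during the moves. The lid still ended level on the tub; I checked this from the lid plate, not by viewing the tub's base directly.

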